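# Take the bracelet off a display watch and pack it

### The job

The big shop-window watch in the holder goes out for a new bracelet: with the blue forked tool press the sprung end of the bar of each bracelet half still on it sideways out of its lug and lift that end clear, without squeezing the bar with bare fingers or wrenching the lugs. Put the bracelet halves and all loose bracelet links into the blue parts box, lying below the fill line, lay the tool back on its wooden rest, and close the box with its clear lid, fully home. Leave the other things on the bench where they are.

Things in the scene. Friction and masses are not known exactly. Their poses are not given: they have to be found in the camera images.
- watch: display watch, 72 mm across, face up, fixed in a wooden holder on the riser (a low raised bench top, its surface at z = 0.070). Origin on the riser under the dial's middle, x along the 12-6 line, z up. Spring bars at x = +49 mm (half_a) and -49 mm (half_b), 50 mm above the riser. Lugs at y 25 to 33 mm either side, tops 56 mm high, reach x = 55 mm. Bezel 62 mm, posts under the halves 14 mm wide, 45 mm high
- half_a: bracelet half at the watch's +x end (may be absent): stiff steel piece, brass centres, 9 mm thick, 80 g, hung on its spring bar between two lugs. Origin on the bar's centre line half-way between the lugs; x outwards along the bracelet, y along the bar to its sprung end, z up. 20 mm wide from x = 6 to 36 mm; a cross piece (x -12 to -7, y -24 to 24 mm, z 0 to 4.5 mm) lies between bar and case
- half_a_mid (a point): grip point of half_a: middle of its 20 mm wide part, half-way up, 23 mm outwards of the bar; same axes. Once freed the half lies tilted some 0.15 rad, its sprung tip on top of the lug and its fixed end (4 mm rod) still 3 mm deep in a blind hole of the other lug: draw it 4 to 5 mm towards +y, then lift
- half_a_bar (a point): fork point of half_a, y = 21 mm on the bar's centre line; same axes. Here the 4 mm rod is bare from the flange (11 mm across, y 15 to 17 mm) to the lug (inner face y = 25 mm): an 8 mm gap for the fork. The point does not move with the sprung part. With the tip drawn in and the rod raised 8 mm on the tool's lower prong, the tip, let go, comes to rest on top of the lug
- bar_a (a joint): travel of the sprung end of half_a's bar, m: 0 out, 0.006 fully in. Pressing the flange towards -y (1.5 N to start, 3.3 N fully in) draws in the tip, which sits 4 mm deep in a 6 mm square hole of the lug; from 0.0045 it is out. The half has 1 mm of play and shifts towards -y first
- half_b: bracelet half at the watch's -x end (may be absent): stiff steel piece, brass centres, 9 mm thick, 80 g, hung on its spring bar between two lugs. Origin on the bar's centre line half-way between the lugs; x outwards along the bracelet, y along the bar to its sprung end, z up. 20 mm wide from x = 6 to 36 mm; a cross piece (x -12 to -7, y -24 to 24 mm, z 0 to 4.5 mm) lies between bar and case
- half_b_mid (a point): grip point of half_b: middle of its 20 mm wide part, half-way up, 23 mm outwards of the bar; same axes. Once freed the half lies tilted some 0.15 rad, its sprung tip on top of the lug and its fixed end (4 mm rod) still 3 mm deep in a blind hole of the other lug: draw it 4 to 5 mm towards +y, then lift
- half_b_bar (a point): fork point of half_b, y = 21 mm on the bar's centre line; same axes. Here the 4 mm rod is bare from the flange (11 mm across, y 15 to 17 mm) to the lug (inner face y = 25 mm): an 8 mm gap for the fork. The point does not move with the sprung part. With the tip drawn in and the rod raised 8 mm on the tool's lower prong, the tip, let go, comes to rest on top of the lug
- bar_b (a joint): travel of the sprung end of half_b's bar, m: 0 out, 0.006 fully in. Pressing the flange towards -y (1.5 N to start, 3.3 N fully in) draws in the tip, which sits 4 mm deep in a 6 mm square hole of the lug; from 0.0045 it is out. The half has 1 mm of play and shifts towards -y first
- fork_tool: forked spring-bar tool: flat blue handle (22 mm wide along y, 12 mm thick along z, x -45 to +20 mm), a 4.4 mm steel shaft and an upright fork pointing along its x axis; origin in the handle, half-way up, the place to grip (across y). About 60 g. It starts on its rest
- fork_slot (a point): middle of the fork's slot, 62 mm ahead of the tool's origin; same axes. Two prongs, one above the other, each 2.5 mm thick, 4 mm wide along y and 10 mm long (5 mm ahead of this point and 5 mm behind it), leave a slot 7 mm high between them, open forwards
- rest: fixed wooden tool rest, origin on the riser, x along the tool; a rear saddle (x -40 to -24 mm, 31 mm between its lips, lips 20 mm high) carries the handle and a front saddle (x 30 to 41 mm, 18 mm between its lips, lips 22 mm high) the shaft; between them only a base 4 mm high and 40 mm wide
- rest_seat (a point): where the tool's origin lies when it is on the rest: 20 mm above the riser; the rest's axes
- link_1: loose bracelet link, steel with a brass centre, 14 mm (x) by 20 mm (y) by 9 mm (z), 25 g, origin at its centre; may be absent
- link_2: loose bracelet link, steel with a brass centre, 14 mm (x) by 20 mm (y) by 9 mm (z), 25 g, origin at its centre; may be absent
- link_3: loose bracelet link, steel with a brass centre, 14 mm (x) by 20 mm (y) by 9 mm (z), 25 g, origin at its centre; may be absent
- tub: fixed blue parts box, open at the top, origin on the riser under its centre, 98 mm (x) by 118 mm (y) by 36 mm high outside, walls and floor 4 mm; inside 90 by 110 by 32 mm. A white fill line runs round the inside 24 mm above the inner floor
- lid_handle (a point): middle of the grip of the loose clear lid, a blue bar 12 mm (x) by 40 mm (y) by 18 mm high. Plate 98 (x) by 118 (y) by 4 mm, underside 14 mm below this point; the black bead below it (86 by 106 mm, 7 mm deep) goes inside the box rim with 2 mm to spare all round. Seated, this point is 50 mm above the riser over the box's centre, y along the box's y, either way round. 130 g; it starts lying on its bead
- tweezers: bystander on the riser, to be left where it is: steel tweezers 116 mm long
- eyeglass: bystander on the riser, to be left where it is: black watchmaker's eyeglass standing up, 36 mm across, 31 mm high
- tin_round: bystander on the riser, to be left where it is: round grey tin, 36 mm across
- pocket_watch: bystander on the riser, to be left where it is: open-faced pocket watch on its back, 64 mm
- jar_pink: bystander on the riser, to be left where it is: tiny jar with pink lid, 20 mm across

How it is judged (in metres and radians):
On the way, in this order (a step that is already met when the one before it is completed fails the run):
1. every bracelet half that was on the watch has been freed: the sprung end of its bar raised above its lug, or the half taken off ((z of half_a_bar in the frame of watch above 0.0555 m or horizontal distance between half_a_mid and watch above 0.11 m) and (z of half_b_bar in the frame of watch above 0.0555 m or horizontal distance between half_b_mid and watch above 0.11 m)), for 0.2 s.
2. all bracelet halves and links lie in the parts box (x of half_a_mid in the frame of tub between -0.045 and 0.045 m and y of half_a_mid in the frame of tub between -0.055 and 0.055 m and z of each of half_a_mid, half_b_mid, link_1, link_2, link_3 in the frame of tub below 0.026 m and x of half_b_mid in the frame of tub between -0.045 and 0.045 m and y of half_b_mid in the frame of tub between -0.055 and 0.055 m and x of link_1 in the frame of tub between -0.045 and 0.045 m and y of link_1 in the frame of tub between -0.055 and 0.055 m and x of link_2 in the frame of tub between -0.045 and 0.045 m and y of link_2 in the frame of tub between -0.055 and 0.055 m and x of link_3 in the frame of tub between -0.045 and 0.045 m and y of link_3 in the frame of tub between -0.055 and 0.055 m), for 0.2 s.
At the end, for the whole second after the job is handed in: Every bracelet half and link present lies in the parts box, its middle at most 26 mm above the riser; the lid is seated on the rim (2.5 mm in height, 5 mm sideways, tilt under 0.03 rad); the forked tool lies still on its rest, within 15 mm of its seat (all of step 2 and z of lid_handle in the frame of tub between 0.048 and 0.0525 m and horizontal distance between lid_handle and tub below 0.005 m and angle between lid_handle's own z axis and vertical below 0.03 rad and angle between the y axis of lid_handle and the y axis of tub, either way round below 0.06 rad and horizontal distance between fork_tool and rest_seat below 0.015 m and z of fork_tool in the frame of rest_seat between -0.003 and 0.004 m and linear speed of fork_tool below 0.01 m/s); the robot touches nothing.
It fails at once if the sprung end of a bar is pressed in by bare fingers while the half sits in its lugs ((contact force between the fingers and half_a above 1.5 N and value of joint bar_a above 0.002 m and z of half_a in the frame of watch below 0.053 m and horizontal distance between half_a and watch below 0.055 m) or (contact force between the fingers and half_b above 1.5 N and value of joint bar_b above 0.002 m and z of half_b in the frame of watch below 0.053 m and horizontal distance between half_b and watch below 0.055 m)).
It fails at once if a bracelet half is wrenched against the watch with more than 60 N (contact force between any of half_a, half_b and watch above 60 N).
It fails at once if a bystander is moved more than 3 cm (distance of any of tweezers, eyeglass, tin_round, pocket_watch, jar_pink from where it was at the start of the episode above 0.03 m).
Of half_a, half_b only 1 to 2 are there at a start; the rules pass over those that are not, and their reading is None.
Of link_1, link_2, link_3 only 2 to 3 are there at a start; the rules pass over those that are not, and their reading is None.
At some moment in a run one of lid may be knocked a few centimetres aside while the robot is not near it.
Once in a run the grip may slacken for a moment while it holds something.
It also fails if it takes over 210 s, if anything falls off the work surface, if the arm or the gripper's body presses on something with over 40 N, if the wrist force passes 120 N, or if a joint passes its speed limit or range.

### The arm

A 6-joint arm with a two-finger parallel gripper is mounted at the origin on a cart in front of the work surface, level with it; the furniture and walls round the work are solid. World frame = base frame: x ahead of the robot, y to its left, z up, the work surface at z = 0. Lengths are in mm, angles in rad, forces in N, time in s.
With the tool pointing down it reaches from about 350 to 975 mm from the base axis. Payload 7.1 kg.
Tool frame: the origin (TCP) lies on the front face of the gripper's body, between the roots of the fingers; the fingertips stand 80 mm ahead of it and the grasp point (between the pads) lies 61 mm ahead of it (env.tips_ahead is the distance from the TCP to the fingertips, in mm); z points along the fingers, y is the line along which they close (so a half turn about z gives the same grasp; the last joint's range is limited). The gripper opens to 88 mm and grips with 3 to 60 N. Pads are 20 mm wide; open, the fingers measure 115 mm over their backs; the gripper's body (75 mm by 178 mm) begins 61 mm behind the grasp point.
Start: joints at [1.32, 0.423, 1.63, -0, 1.089, -0.019], TCP at [143.55, 608.275, 302.675] pointing down, gripper open.
Joint ranges: [-3, 3], [-0.9, 2.11], [0.09, 2.58], [-1.31, 4.45], [0.11, 2.69], [-2.54, 2.54]. Speed limits (rad/s): [2.39, 2.39, 3.01, 3.14, 3.14, 3.14].

### API

Orientations are given as a unit quaternion [x, y, z, w].
In Python, from station import env, set_gripper, viewer, workorder gives the robot as it stands. Calls block until the motion is done:
- env.reach(position, orientation): joint-space move of the TCP to a pose.
- env.move_l(position, rot=None, rate=150, f_stop=None): straight line of the TCP; rot=None keeps the orientation; rate is the mean speed in mm/s. With f_stop (N) it stops when the force on the tool has changed by that much, and returns True; else False.
- env.move_joints(angles): joint-space move.
- set_gripper(opening): finger opening in mm; the grip force is fixed at half the most; returns when the fingers have stopped.
- env.hold(seconds).
- env.ik(position, orientation): joint angles nearest the present ones, or None.
- env.read_state(): the state.
- viewer.camera(name): name is "scene" or "top"; returns the picture (420x560x3 uint8, blue, green, red); there is no depth.
- viewer.camera_params(name): a dict with "fx", "fy", "cx", "cy" (pixels), "dist" ([k1, k2, p1, p2, k3] as OpenCV has them; the pictures are not rectified), "pose" (4x4, takes a point from camera to world coordinates). Camera axes: x right, y up, looking along -z (the intrinsics and any distortion apply to the point x, -y, -z); pixel columns grow to the right and rows downward; lengths in mm; the calibration is good to about 2 mm. A picture is of the moment at which its call begins. camera_params takes no time and is no camera call.
A pose or a line that the arm cannot do raises env.IKError and nothing moves.
- workorder.sign_off(): hands the job in; it is judged then, once.
The state is a dict: "time_s": time; "qpos": joint angles; "dq": joint speeds; "tau": joint torques, N m; "tool_pos": TCP position; "orientation": TCP orientation; "force": force on the tool from outside, world axes, zero at the start; "wrist_torque": the same for the moment, N m; "width": finger opening in mm; "grip_force": force on a finger pad.
Only numpy, scipy, OpenCV 4.12 (cv2) and the standard library are available. Lean on these libraries where they do the work, as an engineer would, in place of code of your own. Each camera call takes 0.05 s, during which the arm holds its last target. There are 200 camera calls.

## Working session

There is one attempt and no reset: what is moved stays moved. The work goes in short steps, each a Python script; the robot and the scene stay as the last script left them, time stands still between calls to the robot, and variables do not carry over. Pictures are saved under pics/ and viewed, at most 14 in all, crops included, and the job is handed in when it is done.

```bash
ls; mkdir -p pics; python3 - <<'E'
from station import env, viewer
import cv2
for n in ("scene","top"):
    im=viewer.camera(n); cv2.imwrite(f"pics/{n}0.png",cv2.resize(im,(800,600),interpolation=cv2.INTER_CUBIC))
    cv2.imwrite(f"pics/{n}0_raw.png",im)
    p=viewer.camera_params(n); print(n,{k:(v if k!='pose' else None) for k,v in p.items()}); print(p['pose'])
print(env.read_state())
E
```

```text
pics
scene {'fx': 540.6990751088614, 'fy': 540.6990751088614, 'cx': 281.176128345456, 'cy': 213.12019410085088, 'dist': array([0.02391608, 0.        , 0.        , 0.        , 0.        ]), 'pose': None}
[[ 8.31164295e-01  2.76495484e-01 -4.82406636e-01 -3.55384132e+01]
 [-5.55720530e-01  4.41882415e-01 -7.04212059e-01 -5.07486950e+02]
 [ 1.84555550e-02  8.53399191e-01  5.20931103e-01  6.67038601e+02]
 [ 0.00000000e+00  0.00000000e+00  0.00000000e+00  1.00000000e+00]]
top {'fx': 533.9543900825777, 'fy': 533.9543900825777, 'cx': 277.1603365384368, 'cy': 208.51609790399527, 'dist': array([0.02594505, 0.        , 0.        , 0.        , 0.        ]), 'pose': None}
[[ 1.17112209e-02  9.96461650e-01 -8.32287623e-02  3.67723020e+02]
 [-9.99722172e-01  9.96542566e-03 -2.13604365e-02  1.75126348e+02]
 [-2.04554457e-02  8.34557958e-02  9.96301513e-01  1.20286005e+03]
 [ 0.00000000e+00  0.00000000e+00  0.00000000e+00  1.00000000e+00]]
{'time_s': 0.1, 'qpos': array([ 1.31996448e+00,  4.23747106e-01,  1.63055733e+00, -4.30662278e-05,
        1.08860937e+00, -1.90018946e-02]), 'dq': array([-0.00149348, -0.00160366, -0.00171976,  0.00166998, -0.00062925,
        0.00068222]), 'tau': array([ 1.51747727e-04, -5.45615852e+01, -2.74325019e+01,  6.44244184e-02,
        1.89332123e-02, -2.46393404e-05]), 'tool_pos': array([143.49249979, 607.92638557, 302.01227516]), 'orientation': array([ 1.15645617e-01,  9.93290317e-01, -6.57137024e-04, -6.99544858e-05]), 'force': array([-0.47180192,  0.17392995,  0.0037722 ]), 'wrist_torque': array([ 0.06290267, -0.04689641,  0.0065385 ]), 'grip_force': 0.0, 'width': 87.79329255081346}
```

View pics/top0.png

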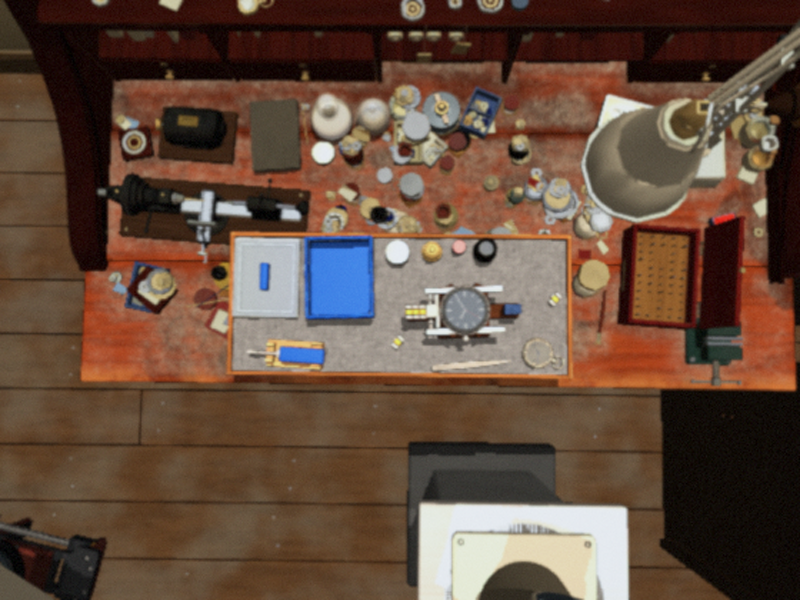

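View pics/scene0.png

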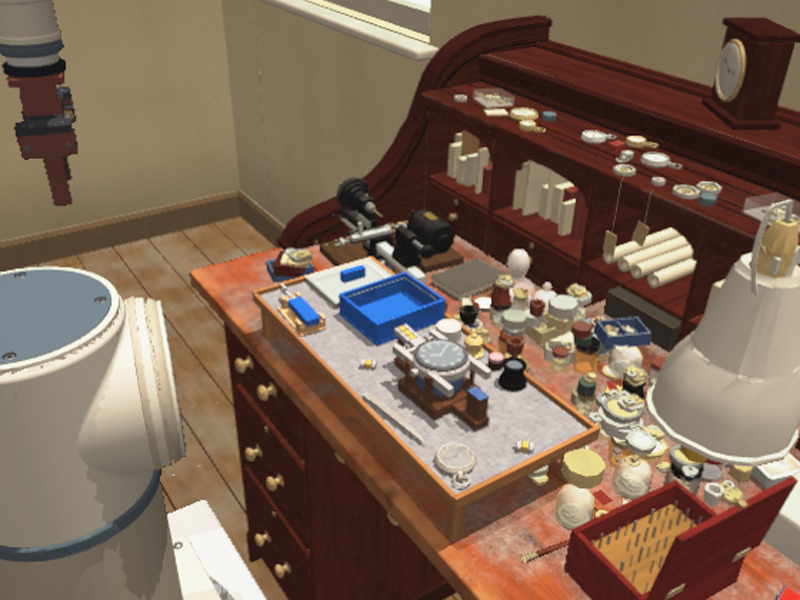

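The top view shows one half present (at (420,312)), on the watch's left end. There are two links, at (397,342) and (555,298), the tool at (290,354) with its fork to the left, the box at (340,278) and the lid at (265,278).

```bash
cat > h.py <<'E'
import numpy as np, cv2
from scipy.spatial.transform import Rotation as R
from station import env, set_gripper, viewer, workorder
def rays(n,px):
    p=viewer.camera_params(n); K=np.array([[p['fx'],0,p['cx']],[0,p['fy'],p['cy']],[0,0,1.]])
    u=cv2.undistortPoints(np.float64(px).reshape(-1,1,2),K,p['dist']).reshape(-1,2)
    d=np.c_[u[:,0],-u[:,1],-np.ones(len(u))]@p['pose'][:3,:3].T
    return p['pose'][:3,3],d
def onplane(n,px,z):
    o,d=rays(n,px); return o+d*((z-o[2])/d[:,2])[:,None]
def proj(n,P):
    p=viewer.camera_params(n); K=np.array([[p['fx'],0,p['cx']],[0,p['fy'],p['cy']],[0,0,1.]])
    M=np.linalg.inv(p['pose']); c=np.atleast_2d(P)@M[:3,:3].T+M[:3,3]; c[:,1:]*=-1
    return cv2.projectPoints(c,np.zeros(3),np.zeros(3),K,p['dist'])[0].reshape(-1,2)
def down(yaw):  # gripper pointing down, closing line (tool y) at world yaw
    c,s=np.cos(yaw),np.sin(yaw); y=np.array([c,s,0]); z=np.array([0,0,-1.]); x=np.cross(y,z)
    return R.from_matrix(np.c_[x,y,z]).as_quat()
E
python3 - <<'E'
from h import *
a=cv2.imread('pics/top0_raw.png'); c=a[160:268,158:405]; cv2.imwrite('pics/topc.png',cv2.resize(c,None,fx=3.2,fy=3.2,interpolation=cv2.INTER_CUBIC))
a=cv2.imread('pics/scene0_raw.png'); c=a[170:350,170:425]; cv2.imwrite('pics/scenec.png',cv2.resize(c,None,fx=3.1,fy=3.1,interpolation=cv2.INTER_CUBIC))
E
```

```text
(no output)
```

View pics/topc.png

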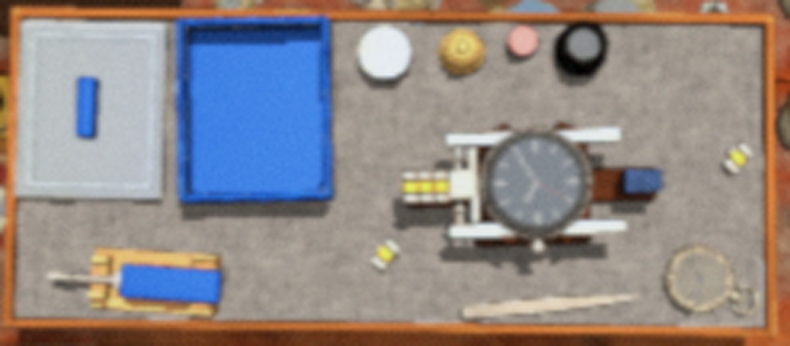

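View pics/scenec.png

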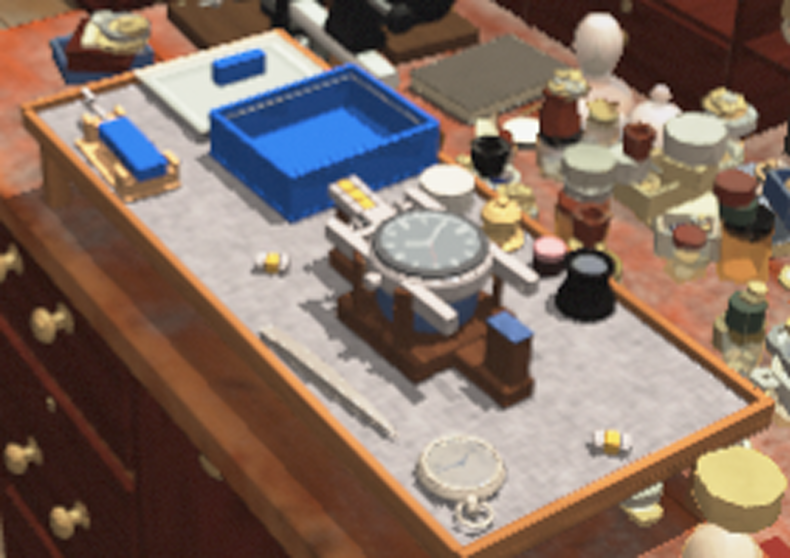

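The crops show no third link. The sprung end (the half's +y) faces the robot, image down. I'll compute the positions next.

```bash
python3 - <<'E'
from h import *
np.set_printoptions(precision=1,suppress=True)
def T(pts,z): return onplane('top',(np.float64(pts)+.5)/3.2-.5+[158,160],z)
def S(pts,z): return onplane('scene',(np.float64(pts)+.5)/3.1-.5+[170,170],z)
L=T([[447,141],[450,232],[620,134],[627,226.5]],126); print('lugs',L,'ctr',L.mean(0))
d=(L[0]+L[1]-L[2]-L[3])[:2]; print('watch outward dir',np.arctan2(d[1],d[0]),'lug len',np.linalg.norm(d)/2,'lug sep',np.linalg.norm(L[0]-L[1]),np.linalg.norm(L[2]-L[3]))
print('dial',T([[538,184]],132),S([[432,246]],132))
print('half end/edges',T([[403,187],[430,174],[430,200]],124.5))
B=T([[180,20],[328,17],[331,202],[180,203]],106); print('tub',B,B.mean(0),np.linalg.norm(np.diff(B,axis=0),axis=1))
print('tub scene',S([[210,135],[349,66],[440,125],[293,187]],106))
B=T([[22,22],[165,25],[160,198],[17,197]],81);print('lid',B,B.mean(0),np.linalg.norm(np.diff(B,axis=0),axis=1)); print('handle',T([[87,107]],100),S([[238,66]],95))
t=T([[120,263],[222,270],[222,305],[120,301]],96); print('tool',t,t.mean(0)); print('fork tip',T([[47,277]],90))
print('links',T([[385,254],[738,158],[395,245],[376,264],[746,149],[731,167]],79),S([[272,263],[611,440]],79))
E
```

```text
lugs [[467.8 157.5 126. ]
 [410.3 155.1 126. ]
 [473.3  48.4 126. ]
 [415.   44.  126. ]] ctr [441.6 101.2 126. ]
watch outward dir 1.6170638754296285 lug len 110.18550580887745 lug sep 57.57331208940939 58.5023710244242
dial [[440.8 100.3 132. ]] [[434.7  92.2 132. ]]
half end/edges [[438.5 185.  124.5]
 [446.9 168.  124.5]
 [430.4 167.9 124.5]]
tub [[547.  331.3 106. ]
 [549.8 235.  106. ]
 [429.6 231.4 106. ]
 [427.9 328.7 106. ]] [488.5 281.6 106. ] [ 96.3 120.3  97.3]
tub scene [[410.1 296.8 106. ]
 [536.4 325.3 106. ]
 [542.7 228.5 106. ]
 [422.7 217.1 106. ]]
lid [[548.7 440.1  81. ]
 [547.6 344.7  81. ]
 [432.4 345.5  81. ]
 [432.1 440.   81. ]] [490.2 392.6  81. ] [ 95.4 115.2  94.5]
handle [[490.2 391.6 100. ]] [[481.6 382.7  95. ]]
tool [[389.1 368.2  96. ]
 [385.3 301.9  96. ]
 [362.7 301.4  96. ]
 [364.6 367.6  96. ]] [375.4 334.8  96. ]
fork tip [[379.6 416.7  90. ]]
links [[397.3 196.8  79. ]
 [462.9 -34.3  79. ]
 [403.2 190.3  79. ]
 [390.6 202.6  79. ]
 [468.8 -39.6  79. ]
 [456.9 -29.7  79. ]] [[389.9 188.5  79. ]
 [456.7 -39.3  79. ]]
```

```bash
cat >> h.py <<'E'
G=61.
def go(p,yaw,line=True,rate=150,f_stop=None):
    """grasp point to p, pointing down, closing line at yaw"""
    t=np.array(p,float)+[0,0,G]
    return env.move_l(t,down(yaw),rate=rate,f_stop=f_stop) if line else env.reach(t,down(yaw))
E
python3 - <<'E'
from h import *
np.set_printoptions(precision=2,suppress=True)
for n,p,t in (('pick',(375.9,347.6,140),1.525),('fork',(415.2,211,140),-1.525),('fork',(415.2,241,160),-1.525)):
    for k in (np.pi/2,-np.pi/2): print(n,k,env.ik(np.array(p)+[0,0,61],down(t+k)))
set_gripper(36)
go((375.9,347.6,150),1.525-np.pi/2,line=False); env.hold(.3)
s=env.read_state(); print(s['qpos'],s['tool_pos'],s['width'],s['time_s'])
a=viewer.camera('top'); b=viewer.camera('scene')
tip=np.array([375.9,347.6,131])
print(proj('top',tip),proj('scene',tip))
c=cv2.resize(a[200:300,140:260],None,fx=3.3,fy=3.3,interpolation=cv2.INTER_CUBIC)
d=cv2.resize(b[150:270,170:290],None,fx=3.3,fy=3.3,interpolation=cv2.INTER_CUBIC)
c=cv2.copyMakeBorder(c,0,d.shape[0]-c.shape[0],0,0,cv2.BORDER_CONSTANT)
cv2.imwrite('pics/hover1.png',np.hstack([c,d]))
E
```

```text
pick 1.5707963267948966 [ 0.72  0.41  1.95 -0.    0.78 -2.37]
pick -1.5707963267948966 [ 0.72  0.41  1.95 -0.    0.78  0.77]
fork 1.5707963267948966 [ 0.44  0.35  2.05 -0.    0.74  0.4 ]
fork -1.5707963267948966 None
fork 1.5707963267948966 [ 0.5   0.34  2.   -0.    0.8   0.46]
fork -1.5707963267948966 None
[0.72 0.39 1.94 0.   0.81 0.77] [375.63 348.18 211.11] 35.90924072135877 2.675
[[202.21 248.17]] [[209.49 196.01]]
```

View pics/hover1.png

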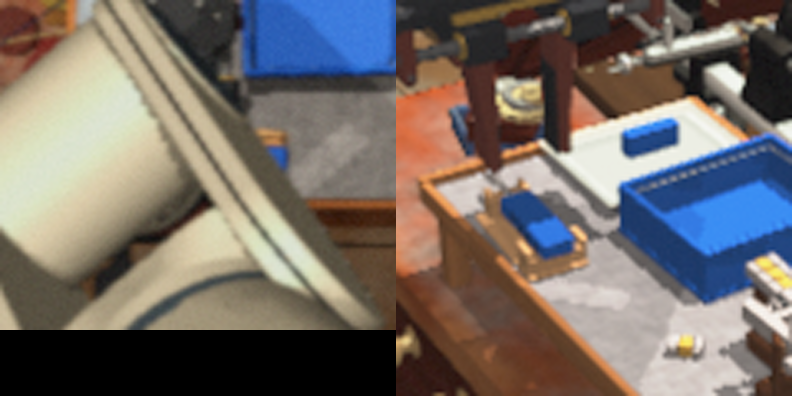

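```bash
python3 - <<'E'
from h import *
np.set_printoptions(precision=2,suppress=True)
for nm,P,px in (('dial',[440.8,100.3,132],(432,246)),('lidh',[490.2,391.6,95],(238,66)),('link1',[397.3,196.8,79],(272,263)),('link2',[462.9,-34.3,79],(611,440))):
    print(nm,(np.array(px)+.5)/3.1-.5+170-proj('scene',P)[0])
y=1.525+np.pi/2
go((375.9,347.6,150),y,line=False)
print(go((375.9,347.6,97),y,rate=60,f_stop=6))
s=env.read_state(); print(s['tool_pos'],s['force'])
set_gripper(10); s=env.read_state(); print(s['width'],s['grip_force'],s['tool_pos'],s['force'])
go((375.9,347.6,150),y,rate=80); env.hold(.3)
s=env.read_state(); print(s['width'],s['tool_pos'],s['force'],s['time_s'])
p=(405,250,170); go(p,-1.525+np.pi/2,line=False); env.hold(.3)
s=env.read_state(); print(s['width'],s['tool_pos'],s['force'],s['time_s'],s['qpos'])
b=viewer.camera('scene'); cv2.imwrite('pics/carry_raw.png',b)
u=np.array([np.cos(-1.525),np.sin(-1.525),0]); o=s['tool_pos']-[0,0,68]
print('exp slot',proj('scene',o+62*u),'tip',proj('scene',o+67*u),'handle front',proj('scene',o+20*u))
cv2.imwrite('pics/carry.png',cv2.resize(b[180:320,190:390],None,fx=4,fy=4,interpolation=cv2.INTER_CUBIC))
E
```

```text
dial [-0.04  3.37]
lidh [-1.32  2.7 ]
link1 [-1.05  3.44]
link2 [-0.84  3.16]
False
[376.08 347.77 158.25] [-0.03  0.73  0.1 ]
21.87432048224636 29.95630234479904 [376.03 347.72 158.32] [-0.8  -0.29  2.63]
21.794039760562914 [375.77 347.48 210.59] [ 0.97  0.73 -0.57] 7.95
21.47649853665581 [404.98 250.02 230.98] [-0.21  0.47 -0.8 ] 10.675 [ 0.53  0.31  2.01 -0.    0.82  0.48]
exp slot [[265.88 213.24]] tip [[267.49 214.45]] handle front [[252.77 203.45]]
```

View pics/carry.png

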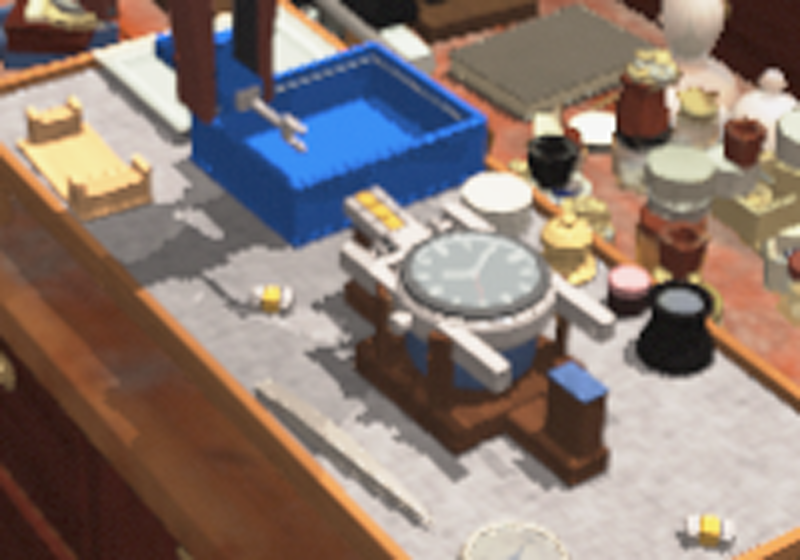

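The tool is held level and pointing at the watch. The fork tip is at about (301,138) in the crop, maybe a few mm back in the grip. I'll move it next to the bar and compare the two directly.

```bash
python3 - <<'E'
from h import *
np.set_printoptions(precision=2,suppress=True)
y=-1.525+np.pi/2
p=np.array([414.3,230.9,150]); go(p,y); p[2]=127; go(p,y,rate=60,f_stop=6); env.hold(.3)
s=env.read_state(); print(s['tool_pos'],s['force'],s['width'])
b=viewer.camera('scene'); a=viewer.camera('top'); cv2.imwrite('pics/near_s.png',b); cv2.imwrite('pics/near_t.png',a)
F=np.array([418.1,149,120]); u=np.array([-.046,.999,0]); h=np.array([-.999,-.046,0])
print('scene: forkpt',proj('scene',F),'du20',proj('scene',F+20*u),'dh10',proj('scene',F+10*h),'dz10',proj('scene',F+[0,0,10]))
print('top: forkpt',proj('top',F),'du20',proj('top',F+20*u),'dh10',proj('top',F+10*h))
c=cv2.resize(b[205:285,235:315],None,fx=5,fy=7.5,interpolation=cv2.INTER_LANCZOS4)
d=cv2.resize(a[190:250,250:330],None,fx=5,fy=5,interpolation=cv2.INTER_LANCZOS4)
c=cv2.resize(b[215:275,240:320],None,fx=7,fy=7,interpolation=cv2.INTER_LANCZOS4); cv2.imwrite('pics/near1.png',c)
d=cv2.resize(a[190:250,260:340],None,fx=7,fy=7,interpolation=cv2.INTER_LANCZOS4); cv2.imwrite('pics/near2.png',d)
E
```

```text
[414.42 230.96 188.24] [ 0.91  0.91 -0.01] 21.74389503402659
scene: forkpt [[282.37 241.85]] du20 [[275.8  236.71]] dh10 [[277.85 243.67]] dz10 [[282.48 237.2 ]]
top: forkpt [[301.26 228.46]] du20 [[291.4  228.81]] dh10 [[301.45 233.39]]
```

View pics/near1.png

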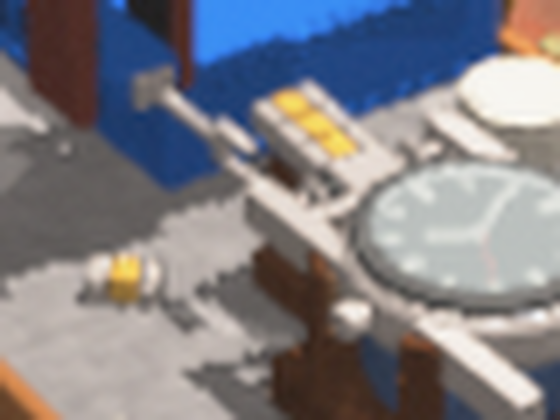

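View pics/near2.png

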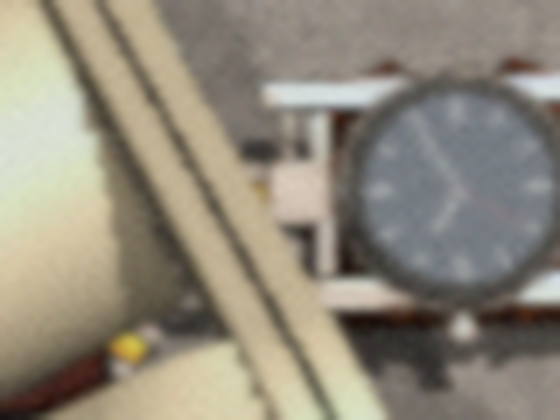

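```bash
python3 - <<'E'
from h import *
np.set_printoptions(precision=0,suppress=True)
u=np.array([-.046,.999,0]); h=np.array([-.999,-.046,0]); z=np.array([0,0,1.]); B=np.array([439.1,150,120])
cr=lambda P:(proj('scene',P)[0]-[240,215]+.5)*7-.5
H=lambda a,b,c:cr(B+a*u+b*h+c*z)
for n,a in dict(lug_in=(6,25,6),lug_out=(6,33,6),end_near_top=(36,10,4.5),end_far_top=(36,-10,4.5),end_near_bot=(36,10,-4.5),body_in_near=(6,10,4.5),farlug_in=(6,-25,6),crown=(-49,40,-12),rb_lug_near=(-104,33,6)).items(): print(n,H(*a))
t=np.array([414.42,230.96,188.24-68]); T=lambda a,b,c:cr(t-a*u-b*h+c*z)  # tool axes: x=-u,y=-h
for n,a in dict(up_tip=(67,0,4.75),lo_tip=(67,0,-4.75),up_back=(57,0,4.75),lo_back=(57,0,-4.75),slot=(62,0,0),hf_left=(20,11,6),hf_right=(20,-11,6),hf_rightbot=(20,-11,-6)).items(): print(n,T(*a))
f=np.array([414.42,230.96,188.24-80])
for a in (-10,10):
  for b in (11,24.5): print('finger near corner (toward fork +10)',a,b,cr(f-a*u+b*h), 'far finger',cr(f-a*u-b*h))
E
```

```text
lug_in [273. 166.]
lug_out [248. 176.]
end_near_top [252.  99.]
end_far_top [313.  76.]
end_near_bot [252. 128.]
body_in_near [320. 152.]
farlug_in [428. 104.]
crown [355. 349.]
rb_lug_near [523. 393.]
up_tip [265. 148.]
lo_tip [265. 178.]
up_back [243. 130.]
lo_back [242. 160.]
slot [254. 154.]
hf_left [195.  50.]
hf_right [127.  76.]
hf_rightbot [127. 114.]
finger near corner (toward fork +10) -10 11 [65. 82.] far finger [132.  58.]
finger near corner (toward fork +10) -10 24.5 [23. 98.] far finger [172.  43.]
finger near corner (toward fork +10) 10 11 [106. 115.] far finger [174.  90.]
finger near corner (toward fork +10) 10 24.5 [ 64. 131.] far finger [214.  75.]
```

```bash
python3 - <<'E'
from h import *
np.set_printoptions(precision=2,suppress=True)
y=-1.525+np.pi/2; u=np.array([-.046,.999,0]); h=np.array([-.999,-.046,0])
p=np.array([414.3,230.9,127]); q=p-[0,0,4.75]; go(q,y,rate=30,f_stop=4); env.hold(.3)
f0=env.read_state()['force']
r=go(q-15*h,y,rate=12,f_stop=2.5); s=env.read_state()
print(r,s['tool_pos'],'lateral move',(s['tool_pos'][:2]-q[:2])@-h[:2],s['force']-f0)
b=viewer.camera('scene'); cv2.imwrite('pics/probe_s.png',b)
go(q+3*h,y,rate=30); env.hold(.3); print(env.read_state()['force']-f0,env.read_state()['tool_pos'],env.read_state()['time_s'])
E
```

```text
True [414.86 231.1  185.84] lateral move 0.5664488722818866 [ 1.7   1.78 -4.42]
[ 6.25 -4.58  6.76] [414.11 231.26 185.39] 13.4167
```

The +x fingertips touched the tub rim (z≈106). I'll raise and probe 5 mm higher instead.

```bash
python3 - <<'E'
from h import *
np.set_printoptions(precision=2,suppress=True)
y=-1.525+np.pi/2; u=np.array([-.046,.999,0]); h=np.array([-.999,-.046,0])
p=np.array([414.3,230.9,132]); go(p,y,rate=30); env.hold(.5)
s=env.read_state(); f0=s['force']; print(f0,s['tool_pos'],s['width'])
r=go(p-14*h,y,rate=12,f_stop=2.5); s=env.read_state()
print(r,s['tool_pos'],'lateral move',(s['tool_pos'][:2]-p[:2])@-h[:2],s['force']-f0)
b=viewer.camera('scene')
go(p,y,rate=30); env.hold(.3); print(env.read_state()['force']-f0,env.read_state()['tool_pos'],env.read_state()['time_s'])
a=viewer.camera('scene'); f=lambda b:cv2.resize(b[225:265,250:300],None,fx=8,fy=8,interpolation=cv2.INTER_LANCZOS4)
cv2.imwrite('pics/probe2.png',np.hstack([f(a),f(b)]))
E
```

```text
[ 0.74 -0.02 -0.47] [414.26 230.9  192.94] 21.67800436886695
True [424.7  231.28 192.54] lateral move 10.409089470742986 [-1.97 -0.54 -0.24]
[-0.57 -0.5  -0.04] [414.39 230.92 193.  ] 16.1167
```

View pics/probe2.png

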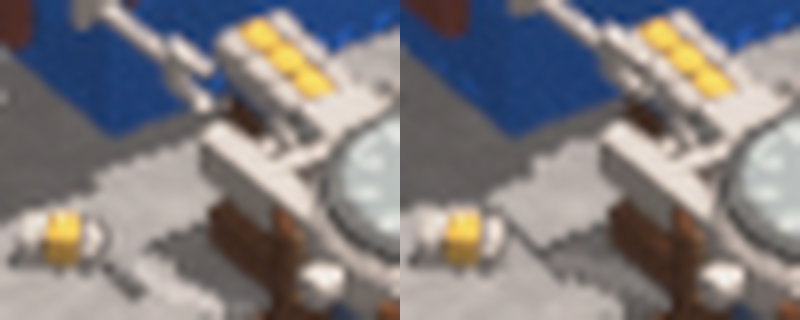

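Contact came after a 10.4 mm sideways move, so the fork was at y≈22 in the half's frame and the lateral position is confirmed to within 1 mm. Next I'll insert slowly. The stop distance will show whether the rod entered the slot.

```bash
python3 - <<'E'
from h import *
np.set_printoptions(precision=2,suppress=True)
y=-1.525+np.pi/2; u=np.array([-.046,.999,0]); h=np.array([-.999,-.046,0])
p=np.array([414.3,230.9,127])-.9*h; go(p,y,rate=30); env.hold(.4)
s=env.read_state(); f0=s['force']; print(f0,s['tool_pos'],s['width'])
r=go(p-26*u,y,rate=12,f_stop=2.5); s=env.read_state()
print(r,s['tool_pos'],'adv',(s['tool_pos'][:2]-p[:2])@-u[:2],s['force']-f0)
b=viewer.camera('scene'); cv2.imwrite('pics/ins.png',cv2.resize(b[225:265,250:300],None,fx=12,fy=12,interpolation=cv2.INTER_LANCZOS4))
E
```

```text
[-0.09 -0.34 -1.53] [415.21 230.95 188.06] 21.538579198941775
False [416.4  204.99 188.  ] adv 25.98200675482658 [ 1.16 -0.19  1.62]
```

View pics/ins.png

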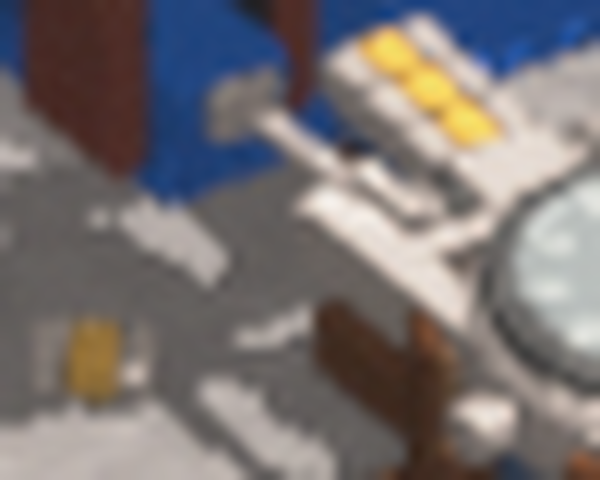

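```bash
cat >> h.py <<'E'
Y=-1.525+np.pi/2; u=np.array([-.046,.999,0]); hh=np.array([-.999,-.046,0])
P0=np.array([414.3,230.9,127])-.9*hh
def rel(adv,lat,dz): return P0-adv*u-lat*hh+[0,0,dz]   # adv towards watch, lat pressing (-h), dz up
def where():
    t=env.read_state()['tool_pos']-[0,0,G]-P0; return np.array([-t@u,-t@hh,t[2]])
E
python3 - <<'E'
from h import *
np.set_printoptions(precision=2,suppress=True)
go(rel(24,0,0),Y,rate=20); env.hold(.5); f0=env.read_state()['force']; print('f0',f0)
for d in np.arange(.5,5.1,.5):
    go(rel(24,0,d),Y,rate=10); env.hold(.25); s=env.read_state(); f=s['force']-f0; print(d,where(),f)
    if abs(f[2])>2.2: break
go(rel(24,0,0),Y,rate=20); env.hold(.3); print(env.read_state()['force']-f0)
E
```

```text
f0 [-0.85  0.65 -0.48]
0.5 [24.01 -0.01  0.52] [ 0.76 -0.78 -0.46]
1.0 [24.01 -0.01  1.  ] [ 0.41 -1.25 -0.87]
1.5 [23.99 -0.03  1.49] [ 1.03 -0.37 -1.3 ]
2.0 [23.98  0.    2.01] [-0.35 -0.75 -0.32]
2.5 [24.02 -0.    2.49] [ 0.47  0.18 -0.43]
3.0 [24.02 -0.04  2.96] [ 1.39 -0.65 -0.68]
3.5 [24.03 -0.06  3.46] [ 0.09 -0.66 -1.77]
4.0 [24.02 -0.08  3.93] [-0.13 -1.08 -3.74]
[ 1.21 -1.56 -0.35]
```

The fork holds the rod: lifting made firm contact at about +3.4 mm. Now I'll press the flange.

```bash
python3 - <<'E'
from h import *
np.set_printoptions(precision=2,suppress=True)
go(rel(24,0,.8),Y,rate=20); env.hold(.4); f0=np.mean([env.read_state()['force'] for _ in range(3)],axis=0)
for d in np.arange(1,10.1,.5):
    go(rel(24,d,.8),Y,rate=10); fs=[]
    for _ in range(3): env.hold(.08); fs.append(env.read_state()['force']-f0)
    f=np.mean(fs,axis=0); print(d,where(),f)
    if f[0]<-5.5: break
print(env.read_state()['time_s'],env.read_state()['width'])
E
```

```text
1.0 [24.01  0.99  0.8 ] [0.42 0.36 1.1 ]
1.5 [24.01  1.49  0.8 ] [ 0.86 -0.43 -0.16]
2.0 [24.04  1.85  0.74] [-0.41 -0.03  0.53]
2.5 [24.02  2.46  0.79] [-1.27  0.27 -0.13]
3.0 [24.    2.99  0.8 ] [-0.61  0.3   0.35]
3.5 [24.    3.48  0.81] [-1.43  0.34  0.19]
4.0 [24.01  3.99  0.79] [-1.36 -0.02 -0.08]
4.5 [24.01  4.46  0.77] [-2.27 -0.4  -0.69]
5.0 [24.    4.99  0.8 ] [-1.98 -0.14  0.25]
5.5 [24.01  5.49  0.8 ] [-1.89  0.03 -0.03]
6.0 [24.   6.   0.8] [-2.6   0.47 -0.16]
6.5 [24.02  6.48  0.79] [-2.08  0.13 -0.79]
7.0 [24.01  6.95  0.78] [-2.78  0.29  0.3 ]
7.5 [24.    7.48  0.78] [-2.61 -0.1  -0.31]
8.0 [24.    7.97  0.79] [-2.9   0.35 -0.19]
8.5 [24.03  8.34  0.75] [-3.74  0.27 -0.33]
9.0 [24.04  8.59  0.66] [-4.82  0.44 -0.02]
9.5 [24.09  8.81  0.58] [-6.02  1.29  0.46]
34.3 21.49605265106088
```

```bash
python3 - <<'E'
from h import *
np.set_printoptions(precision=2,suppress=True)
go(rel(24,8.4,.8),Y,rate=10); env.hold(.2); f0=np.array([-3.3,0,0])
for d in np.arange(2,12.1,1):
    go(rel(24,8.4,d),Y,rate=10); env.hold(.2); f=env.read_state()['force']; print(d,where(),f)
    if f[2]<-15 or f[0]<-12: print('stop'); break
a=viewer.camera('scene')
E
python3 - <<'E'
import sys; sys.path.insert(0,'.')
from h import *
np.set_printoptions(precision=2,suppress=True)
d=where()[2]; env.hold(.3); print(env.read_state()['force'])
for l in (6,4,2,0.5): 
    go(rel(24,l,d),Y,rate=12); env.hold(.2); print(l,where(),env.read_state()['force'])
b=viewer.camera('scene'); print(env.read_state()['time_s'],env.read_state()['width'])
cv2.imwrite('pics/freed.png',cv2.resize(b[220:270,250:310],None,fx=12,fy=12,interpolation=cv2.INTER_LANCZOS4))
E
```

```text
2.0 [23.98  8.34  1.97] [-4.48  0.99 -1.75]
3.0 [23.99  8.28  3.04] [-4.67  1.08 -1.99]
4.0 [23.99  8.29  4.06] [-4.87  1.42 -0.3 ]
5.0 [23.99  8.27  5.06] [-5.32  2.28 -1.78]
6.0 [24.    8.26  6.04] [-5.61  1.6  -1.67]
7.0 [24.    8.26  7.07] [-5.27  1.32 -1.86]
8.0 [23.97  8.31  8.09] [-5.27  1.13 -0.96]
9.0 [23.96  8.33  9.12] [-5.55  1.49 -1.89]
10.0 [23.95  8.37 10.12] [-5.5   2.24 -1.51]
11.0 [23.96  8.47 11.16] [-4.22  1.05  0.43]
12.0 [23.99  8.48 12.07] [-4.57  1.57 -0.51]
[-4.1   0.82 -1.63]
6 [23.98  6.14 12.11] [-2.69  0.89 -0.79]
4 [23.99  4.07 12.07] [-2.08  1.96 -1.47]
2 [23.98  2.08 12.08] [-1.07 -0.15 -0.3 ]
0.5 [23.96  0.69 12.13] [-0.22  0.03 -0.53]
42.1833 22.197102635080977
```

View pics/freed.png

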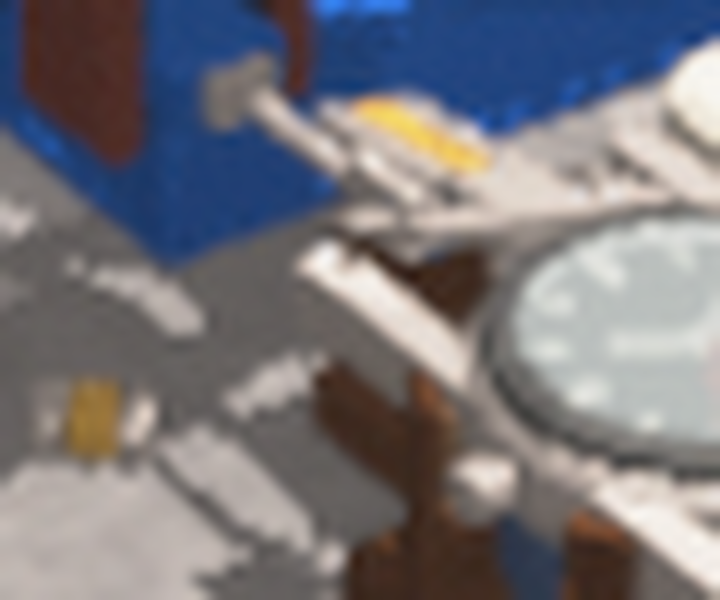

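The half is tilted, with its sprung end above the lug. I'll lower it onto the lug, withdraw, and check that it stays tilted from the count of visible brass pixels.

```bash
cat >> h.py <<'E'
def brass(im,box):
    r0,r1,c0,c1=box; m=cv2.inRange(cv2.cvtColor(im[r0:r1,c0:c1],cv2.COLOR_BGR2HSV),(20,110,110),(35,255,255))
    n,_,st,ce=cv2.connectedComponentsWithStats(m); return [(int(st[i,4]),np.round(ce[i]+[c0,r0],1)) for i in range(1,n) if st[i,4]>4]
E
python3 - <<'E'
from h import *
np.set_printoptions(precision=2,suppress=True)
box=(220,250,270,300)
for n in ('scene0_raw','near_s'): print(n,brass(cv2.imread(f'pics/{n}.png'),box))
print('on fork',brass(viewer.camera('scene'),box))
for d in (10.5,9,7.8): go(rel(24,.7,d),Y,rate=12); env.hold(.2); print(d,env.read_state()['force'])
print('lowered',brass(viewer.camera('scene'),box))
r=go(rel(-4,.7,7.8),Y,rate=25,f_stop=4); print(r,where(),env.read_state()['force'])
if not r: go(rel(-4,.7,50),Y,rate=100)
env.hold(.2); print('after',brass(viewer.camera('scene'),box),env.read_state()['time_s'],env.read_state()['width'])
E
```

```text
scene0_raw [(36, array([284.1, 231.8]))]
near_s [(28, array([285. , 232.5]))]
on fork [(16, array([284.7, 230.9]))]
10.5 [-0.19  0.14 -1.63]
9 [-0.95  0.44 -1.56]
7.8 [-0.4  -0.47 -1.1 ]
lowered [(21, array([284.8, 231.5]))]
False [-3.89  0.66  7.78] [ 0.27 -0.22  0.27]
after [(23, array([284.8, 231.4]))] 45.7833 21.652806669683763
```

```bash
python3 - <<'E'
from h import *
np.set_printoptions(precision=2,suppress=True)
y=1.525+np.pi/2
go((385,290,200),Y,rate=200); go((375.9,347.6,160),y,line=False); env.hold(.2)
go((375.9,347.6,106),y,rate=100,f_stop=8); 
print(go((375.9,347.6,97.2),y,rate=25,f_stop=5),env.read_state()['tool_pos'],env.read_state()['force'])
set_gripper(34); go((375.9,347.6,170),y,rate=120); print(env.read_state()['time_s'])
go((490,150,250),-np.pi/2+1.617,line=False)   # clear of the top view
a=viewer.camera('top'); b=viewer.camera('scene')
cv2.imwrite('pics/after_t.png',a); cv2.imwrite('pics/after_s.png',b)
print(env.ik(np.array([439,172,120+61]),down(1.617+np.pi/2)),env.ik(np.array([439,172,120+61]),down(1.617-np.pi/2)),env.read_state()['qpos'])
ref=cv2.imread('pics/scene0_raw.png'); 
blue=lambda im:cv2.inRange(cv2.cvtColor(im,cv2.COLOR_BGR2HSV),(100,150,80),(125,255,255))
for im in (ref,b):
    m=blue(im); m=m[205:235,195:228]; M=cv2.moments(m,True); print('tool blue',M['m00'],M['m10']/M['m00']+195,M['m01']/M['m00']+205)
c=np.hstack([cv2.resize(b[190:270,190:310],None,fx=6,fy=6,interpolation=cv2.INTER_LANCZOS4)]); cv2.imwrite('pics/rest.png',c)
E
```

```text
True [376.01 347.73 158.33] [-0.66 -0.31  5.68]
51.25
None [ 0.35  0.4   2.04 -0.    0.7   0.3 ] [0.27 0.25 1.87 0.   1.03 0.23]
tool blue 221.0 212.5158371040724 217.420814479638
tool blue 225.0 212.92444444444445 217.58666666666667
```

View pics/rest.png

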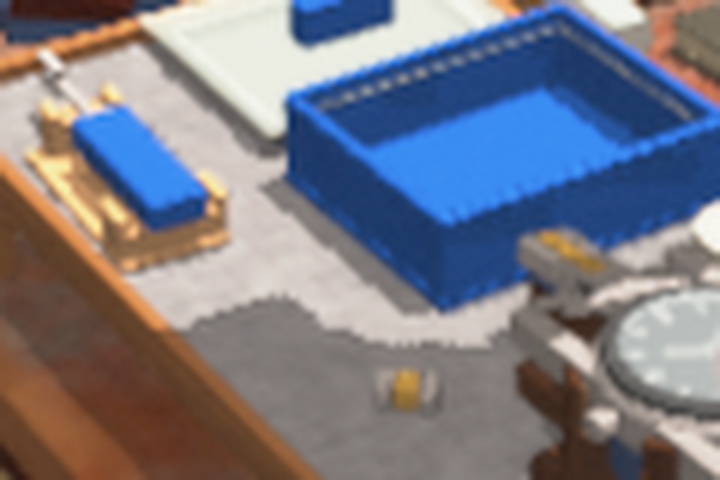

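The tool is back on its rest and the half lies tilted with its tip on the lug. Now I'll grip it with the gripper tilted to match, draw it 4.5 mm towards +y and lift.

```bash
python3 - <<'E'
from h import *
np.set_printoptions(precision=2,suppress=True)
t=.15; yp=np.cos(t)*hh+np.sin(t)*np.array([0,0,1]); uu=u/np.linalg.norm(u); yp/=np.linalg.norm(yp); zp=np.cross(uu,yp)
q=R.from_matrix(np.c_[np.cross(-yp,-zp),-yp,-zp]).as_quat()
mid=np.array([439.,172.5,124.]); tcp=mid+(12+61)*zp
print(zp,env.ik(tcp,q))
set_gripper(36)
env.reach(tcp+60*zp,q); f0=env.read_state()['force']
print(env.move_l(tcp,q,rate=60,f_stop=5),env.read_state()['tool_pos']-tcp)
set_gripper(8); s=env.read_state(); print('w',s['width'],s['force'],brass(viewer.camera('scene'),(215,250,270,300)))
if 17<s['width']<24:
    print(env.move_l(tcp+4.7*yp,q,rate=15,f_stop=15),env.read_state()['force'])
    print(env.move_l(tcp+4.7*yp+[0,0,8],q,rate=20,f_stop=12),env.read_state()['force'])
env.hold(.2); s=env.read_state(); print(s['width'],s['force'],s['tool_pos']-tcp,s['time_s'],brass(viewer.camera('scene'),(215,250,270,300)))
E
```

```text
[0.15 0.01 0.99] [0.32 0.43 1.95 0.05 0.92 0.24]
False [0.25 0.1  0.28]
w 19.42898901107274 [-1.46 -0.98  2.01] []
False [1.42 0.35 2.43]
False [-0.67  0.13 -0.95]
19.954203709544466 [ 0.14  0.39 -1.46] [-4.69 -0.22  8.63] 57.0417 []
```

```bash
python3 - <<'E'
from h import *
np.set_printoptions(precision=2,suppress=True)
s=env.read_state(); env.move_l(s['tool_pos']+[0,0,45],rate=100)
y=1.617-np.pi/2
go((470,292,185),y,line=False); env.hold(.2); s=env.read_state(); print(s['width'],s['force'])
go((470,292,130),y,rate=100,f_stop=8)
print(go((470,292,93.5),y,rate=50,f_stop=5),env.read_state()['tool_pos'])
s=env.read_state(); print(s['width'],s['force'])
set_gripper(34); go((470,292,150),y,rate=120)
go((440,196,180),y,line=False)
a=viewer.camera('scene'); cv2.imwrite('pics/boxed_s.png',a)
print(brass(a,(170,300,200,400)),env.read_state()['time_s'])
E
```

```text
19.91998467137666 [-0.17 -0.31 -1.32]
True [469.62 291.75 154.88]
19.9753424184101 [-1.28 -1.17  4.06]
[(5, array([365.2, 204. ])), (20, array([264.5, 217.6])), (24, array([332.2, 238.5])), (15, array([366.7, 252.5]))] 61.4833
```

```bash
cat >> h.py <<'E'
def wrapyaw(p,y):
    for k in (0,np.pi,-np.pi):
        q=env.ik(np.array(p,float)+[0,0,G],down(y+k))
        if q is not None and abs(q[5])<1.7: return y+k
    return y
def link(x,y,yaw,dst,opening=31):
    yaw=wrapyaw((x,y,130),yaw); set_gripper(opening)
    go((x,y,150),yaw,line=False); print('desc',go((x,y,90.5),yaw,rate=60,f_stop=5),env.read_state()['tool_pos'])
    set_gripper(5); s=env.read_state(); print('w',s['width'],s['grip_force'])
    if s['width']<10: return False
    go((x,y,165),yaw,rate=120); print('w',env.read_state()['width'])
    y2=wrapyaw(dst+(150,),.02); go(dst+(165,),y2,line=False)
    print('w',env.read_state()['width'],go(dst+(100,),y2,rate=80,f_stop=6)); set_gripper(31)
    go(dst+(160,),y2,rate=120); print(env.read_state()['time_s']); return True
E
python3 - <<'E'
from h import *
np.set_printoptions(precision=2,suppress=True)
print('half exp',proj('scene',[470,292,83])+[0,2.5],'link exp',proj('scene',[397.3,196.8,79])+[-.8,3.2])
link(397,195.5,-.78,(517,265))
a=viewer.camera('scene'); cv2.imwrite('pics/l1.png',a); print(brass(a,(170,330,200,420)))
E
```

```text
half exp [[264.2  218.23]] link exp [[257.66 254.26]]
desc False [397.2  195.59 151.76]
w 19.633723212569887 30.000562404748052
w 19.65940809883896
w 19.64587097812281 False
67.675
[(22, array([329.3, 238. ])), (17, array([366.9, 253.2])), (18, array([366.9, 310.7])), (5, array([395.4, 324. ]))]
```

```bash
python3 - <<'E'
from h import *
np.set_printoptions(precision=2,suppress=True)
link(462.5,-35.5,-.69,(517,300))
go((440,150,260),0.05,line=False)
a=viewer.camera('scene'); t=viewer.camera('top'); cv2.imwrite('pics/l2.png',a); cv2.imwrite('pics/l2t.png',t); print(brass(a,(170,330,200,420)))
c=cv2.resize(t[160:230,158:268],None,fx=4,fy=4,interpolation=cv2.INTER_CUBIC); d=cv2.resize(a[170:280,190:280],None,fx=4,fy=4,interpolation=cv2.INTER_CUBIC)
c=cv2.copyMakeBorder(c,0,d.shape[0]-c.shape[0],0,0,cv2.BORDER_CONSTANT); cv2.imwrite('pics/box2.png',np.hstack([c,d]))
E
```

```text
desc True [462.2  -35.48 156.33]
w 18.89871526132271 30.00106394290924
w 19.176044644369917
w 18.851556223692242 True
74.2083
[(5, array([365.2, 204. ])), (6, array([280.5, 209.5])), (19, array([264.3, 217.6])), (22, array([332.2, 238.7])), (5, array([334. , 248.6])), (14, array([367.1, 252.6]))]
```

View pics/box2.png

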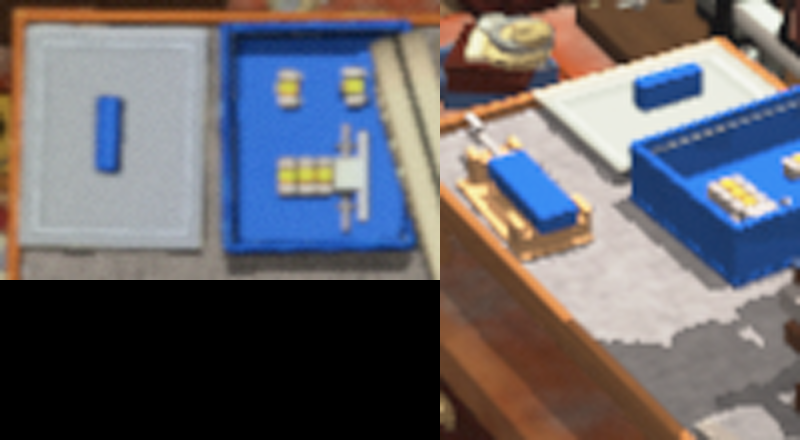

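Both links and the half are in the box, and the lid is undisturbed. Before lifting the lid I'll squeeze its handle along both axes to find the camera-to-robot offset, then fit the box and handle silhouettes.

```bash
cat >> h.py <<'E'
from scipy.optimize import least_squares
def sil(im,win,s0,box,z0,z1):
    """fit (x,y,yaw) of an upright box by its silhouette in the top view"""
    r0,r1,c0,c1=win; m=cv2.inRange(cv2.cvtColor(im,cv2.COLOR_BGR2HSV),(98,110,50),(128,255,255))
    w=np.zeros_like(m); w[r0:r1,c0:c1]=m[r0:r1,c0:c1]
    n,l,st,_=cv2.connectedComponentsWithStats(w); k=1+np.argmax(st[1:,4]); pts=np.argwhere(l==k)[:,::-1].astype(np.float32)
    q=np.concatenate([pts+[dx,dy] for dx in(-.5,.5) for dy in(-.5,.5)]).astype(np.float32)
    def feat(h): 
        M=cv2.moments(h); c=np.array([M['m10'],M['m01']])/M['m00']
        return np.r_[c,.5*np.arctan2(2*M['mu11'],M['mu20']-M['mu02'])*30],M['m00']
    fo,ao=feat(cv2.convexHull(q))
    def model(p):
        c,s=np.cos(p[2]),np.sin(p[2]); a,b=box[0]/2,box[1]/2
        P=[[p[0]+c*i-s*j,p[1]+s*i+c*j,z] for i in(-a,a) for j in(-b,b) for z in(z0,z1)]
        return feat(cv2.convexHull(proj('top',P).astype(np.float32)))
    def res(p): d=model(p)[0]-fo; d[2]=(d[2]+47.12)%94.25-47.12; return d
    r=least_squares(res,s0,x_scale=[1,1,.05],diff_step=1e-3); return r.x,ao,model(r.x)[1],np.abs(r.fun).max()
E
python3 - <<'E'
from h import *
np.set_printoptions(precision=3,suppress=True)
T0=cv2.imread('pics/top0_raw.png'); T2=cv2.imread('pics/l2t.png')
# boxes as (along world x, along world y)
print('tub',sil(T0,(160,230,212,268),[488,281,.02],(118,98),70,106))
print('handle0',sil(T0,(175,215,172,205),[490,391,.02],(40,12),82,100)); print('handle2',sil(T2,(175,215,172,205),[490,391,.02],(40,12),82,100))
h=(490.2,390.5)
set_gripper(66); y=wrapyaw(h+(140,),0.); go(h+(150,),y,line=False); print(go(h+(103.5,),y,rate=60,f_stop=5)); 
set_gripper(30); s=env.read_state(); print('x squeeze',s['width'],s['tool_pos']); set_gripper(66); go(h+(125,),y,rate=100)
set_gripper(36); y2=wrapyaw(h+(140,),np.pi/2); go(h+(125,),y2,line=False); print(go(h+(103.5,),y2,rate=60,f_stop=5))
set_gripper(5); s=env.read_state(); print('y squeeze',s['width'],s['tool_pos']); set_gripper(36); go(h+(150,),y2,rate=100)
print(y,y2,env.read_state()['qpos'])
go((440,150,260),0.05,line=False); t=viewer.camera('top'); cv2.imwrite('pics/sq_t.png',t)
print('handle',sil(t,(175,215,172,205),[490,391,.02],(40,12),82,100),env.read_state()['time_s'])
E
```

```text
tub (array([489.849, 283.345,   0.029]), 2821.0, 2776.252603349043, np.float64(1.390364579378911e-05))
handle0 (array([491.27 , 393.979,   0.017]), 112.0, 144.99011484254152, np.float64(7.243554101421523e-05))
handle2 (array([491.27 , 393.979,   0.017]), 112.0, 144.99011484254152, np.float64(7.243554101421523e-05))
False
x squeeze 39.64427826595476 [490.206 390.542 164.723]
False
y squeeze 11.580059722358094 [490.328 390.586 164.782]
0.0 1.5707963267948966 [ 0.654  0.537  1.686  0.     0.919 -0.917]
handle (array([492.241, 393.979,   0.012]), 107.5, 145.04097598488443, np.float64(3.848730159461411e-06)) 84.7
```

```bash
python3 - <<'E'
from h import *
np.set_printoptions(precision=2,suppress=True)
t=cv2.imread('pics/sq_t.png'); t0=cv2.imread('pics/top0_raw.png')
for n,im in (('before',t0),('after',t)): print(n,'handle top-face',sil(im,(175,215,172,205),[490,391,.02],(40,12),99.9,100))
for a,c in brass(t,(165,230,215,268)): print('brass',a,onplane('top',[c],83)[0])
# silhouette edges of the tub along mid rows/cols
m=cv2.inRange(cv2.cvtColor(t0,cv2.COLOR_BGR2HSV),(98,110,50),(128,255,255))[:,212:268]
r=[np.flatnonzero(m[k])[[0,-1]]+212 for k in (180,190,200,210)]; print(r)
L=np.mean([a for a,b in r])-.5; Rr=np.mean([b for a,b in r])+.5
print('left edge y (z106)',onplane('top',[[L,195]],106),'right edge y (z70/106)',onplane('top',[[Rr,195]],70),onplane('top',[[Rr,195]],106))
mm=m.T; c=[np.flatnonzero(mm[k])[[0,-1]] for k in (10,20,30,40)]; print(c)
top=np.mean([a for a,b in c])-.5; bot=np.mean([b for a,b in c])+.5
print('far edge x(106)',onplane('top',[[238,top]],106),'near edge x(106)/(70)',onplane('top',[[238,bot]],106),onplane('top',[[238,bot]],70))
E
```

```text
before handle top-face (array([490.41, 392.29,   0.03]), 112.0, 109.83389774302486, np.float64(6.803928329190967e-06))
after handle top-face (array([491.38, 392.29,   0.02]), 107.5, 109.81092131277546, np.float64(8.14861485309848e-06))
brass 14 [517.67 300.31  83.  ]
brass 11 [518.83 266.62  83.  ]
brass 48 [471.2  290.13  83.  ]
[array([213, 260]), array([213, 260]), array([214, 260]), array([213, 261])]
left edge y (z106) [[486.1  332.36 106.  ]] right edge y (z70/106) [[490.97 234.8   70.  ]] [[487.05 232.9  106.  ]]
[array([166, 253]), array([166, 222]), array([166, 222]), array([166, 222])]
far edge x(106) [[548.25 281.1  106.  ]] near edge x(106)/(70) [[413.67 278.7  106.  ]] [[415.18 282.1   70.  ]]
```

```bash
python3 - <<'E'
from h import *
np.set_printoptions(precision=2,suppress=True)
t=viewer.camera('top'); print('handle',sil(t,(170,220,165,210),[490,391,.02],(40,12),99.9,100)[0])
g=(490.2,390.5); y=np.pi/2; set_gripper(36)
go(g+(150,),y,line=False); print(go(g+(103.5,),y,rate=60,f_stop=5)); set_gripper(5); s=env.read_state(); print('w',s['width'],s['tool_pos'])
go(g+(165,),y,rate=60); env.hold(.2); s=env.read_state(); print('w',s['width'],s['force'])
T=(488.5,281.7); y=np.pi/2+.026
go(T+(165,),y,rate=80); env.hold(.2); print('w',env.read_state()['width'])
go(T+(142,),y,rate=60,f_stop=8); env.hold(.2)
r=go(T+(132.3,),y,rate=15,f_stop=5); s=env.read_state(); print(r,'grasp z',s['tool_pos'][2]-61,s['force'],s['width'],s['tool_pos'],s['time_s'])
E
```

```text
handle [491.38 392.29   0.02]
False
w 11.37006126516181 [490.27 390.58 164.75]
w 11.969475245697453 [ 0.35 -0.44 -1.48]
w 12.018874511103263
True grasp z 132.75021552077183 [-0.4   0.23  5.23] 11.503311503873526 [488.39 281.62 193.75] 91.8917
```

The lid is home: the grasp height of 132.75 puts the handle point at 120.0. I'll release, clear the view and check.

```bash
python3 - <<'E'
from h import *
np.set_printoptions(precision=3,suppress=True)
set_gripper(36); T=(488.5,281.7); go(T+(190,),np.pi/2+.026,rate=100)
go((400,60,300),.05,line=False); env.hold(.3)
t=viewer.camera('top'); a=viewer.camera('scene')
print('handle top face',sil(t,(170,220,215,268),[489,283,.02],(40,12),128.9,129)[:3],env.read_state()['force'])
c=cv2.resize(t[160:268,158:300],None,fx=2.8,fy=2.8,interpolation=cv2.INTER_CUBIC); d=cv2.resize(a[160:300,180:310],None,fx=3,fy=3,interpolation=cv2.INTER_CUBIC)
c=cv2.copyMakeBorder(c,0,d.shape[0]-c.shape[0],0,0,cv2.BORDER_CONSTANT); cv2.imwrite('pics/final.png',np.hstack([c,d]))
E
```

```text
handle top face (array([489.389, 283.53 ,   0.031]), 126.5, 116.11434877186548) [ 0.33  -0.522 -0.478]
```

View pics/final.png

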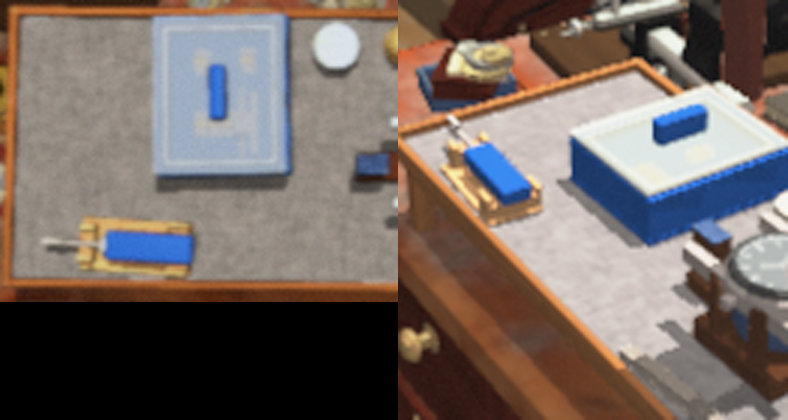

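The lid sits flush and centred on the box: its handle fits at (489.4, 283.5) against the tub's (489.8, 283.3). The tool is on its rest.

```bash
python3 -c "
from station import workorder; print(workorder.sign_off())"
```

```text
the job is handed in; nothing more can be done
None
```

The job is handed in: the one bracelet half on the watch was freed with the fork, it and the two loose links are in the closed box, and the tool is on its rest; the sign-off returned no verdict.

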